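# Sweep the spilled laundry tablets into the catch tray

## Task

Three round laundry tablets have been spilled on the folding table: with the closed fingertips, sweep them gently along the table through the open side of the catch tray, so that all three lie flat and completely inside it. The tablets are brittle, so never pinch, lift or shove them hard, and leave the cup, clothes peg, soap and everything else on the table where they stand.

Things in the scene. Friction and masses are not known exactly. Their poses are not given: they have to be found in the camera images.
- tablet0: one of three identical round white pressed laundry tablets, 44 mm across and 18 mm thick, about 36 g, lying flat loose on the table; origin at the centre of its underside, z up. Brittle: a hard shove, or being pinched, breaks it (about 15 N)
- tablet1: one of three identical round white pressed laundry tablets, 44 mm across and 18 mm thick, about 36 g, lying flat loose on the table; origin at the centre of its underside, z up. Brittle: a hard shove, or being pinched, breaks it (about 15 N)
- tablet2: one of three identical round white pressed laundry tablets, 44 mm across and 18 mm thick, about 36 g, lying flat loose on the table; origin at the centre of its underside, z up. Brittle: a hard shove, or being pinched, breaks it (about 15 N)
- tray: fixed shallow aluminium tray, one side open (mouth). Origin: its centre, on the table; x points from mouth to back wall, y across. Mouth edge at x=-65 mm, back wall's inner face x=+65, side walls' inner faces y=-90 and +90; walls 5 thick, 35 high. The floor is a thin sheet let in level with the table: no lip, tablets slide straight in. The tray's place and yaw vary
- cup: open grey dosing cup, standing, 54 mm across its rim, 50 mm high; a loose bystander; origin at the centre of its underside, on the table
- clothespin: wooden clothes peg lying flat, 75 mm long (its x axis), 10 mm wide, 14 mm high; a loose bystander; origin at the centre of its underside, on the table
- soap: bar of brown soap, 85 mm (its x axis) by 55 mm, 26 mm high; a loose bystander; origin at the centre of its underside, on the table
- scrub_brush: wooden scrubbing brush lying bristles down, 100 mm (its x axis) by 45 mm, 36 mm high; a loose bystander; origin at the centre of its underside, on the table
- detergent: large standing white bottle, 84 mm across, about 220 mm high; a loose bystander; origin at the centre of its underside, on the table
- stain_jar: standing clear jar, 70 mm across, about 100 mm high; a loose bystander; origin at the centre of its underside, on the table
- softener: standing bottle, 68 mm across, about 190 mm high; a loose bystander; origin at the centre of its underside, on the table

How it is judged:
By the outcome, as a careful person would: the job done as asked, in the order asked, and still so for the second after the job is handed in, with the robot touching nothing.
It also fails if it takes over 67 s, if anything falls off the work surface, if the arm or the gripper's body presses on something with over 40 N, if the wrist force passes 120 N, or if a joint passes its speed limit or range.

## Robot

A 7-joint arm with a two-finger parallel gripper is mounted at the origin on the work surface. World frame = base frame: x ahead of the robot, y to its left, z up, the work surface at z = 0. Lengths are in m, angles in rad, forces in N, time in s.
With the tool pointing down it reaches from about 0.425 to 0.8 m from the base axis. Payload 8.3 kg.
Tool frame: the origin (TCP) lies midway between the tips of the shut fingers; the grasp point (between the pads) lies 19 mm behind it; z points along the fingers, y is the line along which they close (so a half turn about z gives the same grasp; the last joint's range is limited). The gripper opens to 85 mm and grips with 20 to 120 N. Pads are 22 mm wide; open, the fingers measure 114 mm over their backs; the gripper's body (76 mm by 85 mm) begins 54 mm behind the grasp point. The pads swing forward as they close: fully open they stand 13 mm farther back than shut.
Start: joints at [1.193, 0.383, 0.016, 1.37, -0.006, 1.388, -0.046], TCP at [0.194, -0.594, 0.231] pointing down, gripper open.
Joint ranges: [-2.95, 2.95], [-0.25, 2.06], [-1.52, 1.56], [0.18, 2.33], [-1.44, 4.58], [0.02, 2.06], [-3.01, 3.01]. Speed limits (rad/s): [2.39, 2.39, 3.01, 3.01, 3.14, 3.14, 3.14].

## Interface

Orientations are given as a 3x3 rotation matrix whose columns are the frame's x, y, z axes.
In Python, from bench import * gives the robot as it stands.
- The arm moves only by the shell command python3 -m pendant 'ROWS' [OPENING]. ROWS is JSON, a list of rows, each a list of 2 entries, a list of its own where there are three numbers: the shift along the tool's x, y, z in mm, then the turn about the tool's z in rad. In form: [[[x, y, z], roll], ...]. A call has 1 to 5 rows; each row shifts and turns the commanded pose from where the row before left it, along the tool's axes as they then stand; what a row does not reach is not made up. A row lasts 1/10 s, in which the tool goes at most 50 mm and 8.59 degrees, less where a joint would pass 70% of its speed; a pose out of reach is approached as far as the arm can. A call with a gripper value outside its range is refused whole. OPENING is the finger opening in mm, from 0 to 85.4, set as the call begins (- or left out, the last holds). The fingers move at their own pace and stop on an object; the grip force is fixed at half the most. Time passes only in rows, so rows that do not move let the fingers close. It gives the time, the measured TCP pose, the force, the opening and the grip force at its end, in the units of the state.
- get_obs(): the state, without advancing time (a new reading comes with each control period).
- snapshot(name): name is "scene" or "top"; returns a dict with "image" (384x512x3 uint8, red, green, blue), "fx", "fy", "cx", "cy" (pixels), "pose" (4x4, takes a point from camera to world coordinates). Camera axes: x right, y down, z forward; pixel columns grow to the right and rows downward; lengths in m; the calibration is good to about 2 mm. A picture is of the moment at which its call begins. There is no depth.
- finish_job(): hands the job in; it is judged then, once.
Trained networks look in the newest picture that a camera, given by its name, has taken for a name from the list of things; names that differ only in an ending like _2 or _b are one class to them, and where a whole thing is asked for, a point or a joint stands for the part that bears it (a point fixed in the world has none). Each returns a list of dicts, best first, with "conf" (0 to 1); they miss things now and then, are a little off and sometimes report something else, mostly with a low value. They report only what shows in the picture. A call takes as long as a camera call.
- look_for(label, camera): "position" ([x, y, z] in m, in world coordinates, good to about 4 mm: the middle of the surface that is visible of it).
- spot_point(label, camera): "position" ([x, y, z] in m, in world coordinates, good to about 4 mm: a listed point, or the origin of a listed thing).
The state is a dict: "time": time; "joint_positions": joint angles; "joint_velocities": joint speeds; "joint_torque": joint torques, N m; "tool_pos": TCP position; "orientation": TCP orientation; "force": force on the tool from outside, world axes, zero at the start; "wrist_torque": the same for the moment, N m; "width": finger opening in m; "gripper_force": force on a finger pad.
Only numpy, scipy, OpenCV 4.12 (cv2) and the standard library are available. Lean on these libraries where they do the work, as an engineer would, in place of code of your own. Each camera call takes 0.05 s, during which the arm holds its last target. There are 200 camera calls.

## Working session

There is one attempt and no reset: what is moved stays moved. The work goes in short steps, Python scripts to look and compute and a shell command to move; the robot and the scene stay as the last step left them, time stands still between calls to the robot, and variables do not carry over. Pictures are saved under pics/ and viewed, at most 10 in all, crops included, and the job is handed in when it is done.

```bash
mkdir -p pics; python3 - <<'E'
from bench import *
import cv2,numpy as np
for c in ["top","scene"]:
    s=snapshot(c); cv2.imwrite(f"pics/{c}0.png",s["image"][:,:,::-1])
    print(c,s["fx"],s["cx"],s["cy"],np.round(s["pose"],3).tolist())
    for l in ["tablet0","tray","cup","clothespin","soap","scrub_brush","detergent","stain_jar","softener"]:
        print(l,[(np.round(d["position"],3).tolist(),round(d["conf"],2)) for d in spot_point(l,c)][:5])
o=get_obs();print(o["time"],o["tool_pos"],np.round(o["orientation"],3).tolist(),o["width"])
E
```

```text
top 421.04331596390864 256.1755387059608 189.18163532675032 [[0.012, -0.989, 0.149, 0.422], [-1.0, -0.016, -0.022, -0.04], [0.024, -0.148, -0.989, 1.146], [0.0, 0.0, 0.0, 1.0]]
tablet0 [([0.456, 0.025, 0.001], 0.69), ([0.64, 0.013, -0.001], 0.67), ([0.542, 0.026, -0.006], 0.58)]
tray []
cup [([0.507, -0.198, -0.002], 0.64)]
clothespin [([0.624, -0.174, -0.003], 0.44)]
soap [([0.719, 0.031, -0.002], 0.56)]
scrub_brush [([0.419, -0.218, 0.0], 0.62)]
detergent [([0.593, -0.369, -0.0], 0.97)]
stain_jar [([0.744, 0.298, 0.003], 0.59)]
softener [([0.728, -0.269, -0.0], 0.91)]
scene 465.5678423124203 256.15371736350227 193.62845796675973 [[-0.094, 0.756, -0.648, 1.301], [0.996, 0.076, -0.056, 0.013], [0.007, -0.65, -0.76, 0.875], [0.0, 0.0, 0.0, 1.0]]
tablet0 [([0.639, 0.013, -0.001], 0.82), ([0.454, 0.024, -0.001], 0.79), ([0.538, 0.026, -0.0], 0.7)]
tray [([0.482, 0.256, 0.001], 0.82), ([0.641, 0.017, 0.003], 0.45)]
cup [([0.724, -0.266, -0.0], 0.71), ([0.506, -0.198, -0.001], 0.63)]
clothespin [([0.622, -0.17, 0.0], 0.49)]
soap [([0.719, 0.031, 0.004], 0.67)]
scrub_brush [([0.722, 0.03, 0.001], 0.64), ([0.417, -0.224, -0.005], 0.56)]
detergent [([0.536, 0.025, 0.0], 0.68), ([0.596, -0.371, 0.0], 0.6)]
stain_jar [([0.745, 0.301, 0.001], 0.62)]
softener [([0.724, -0.266, -0.001], 0.87), ([0.412, -0.221, -0.004], 0.41), ([0.453, 0.024, -0.003], 0.29)]
1.0 [ 0.19354358 -0.59425467  0.23128116] [[0.951, 0.31, 0.0], [0.31, -0.951, 0.0], [0.0, -0.0, -1.0]] 0.08533110640462338
```

View pics/top0.png

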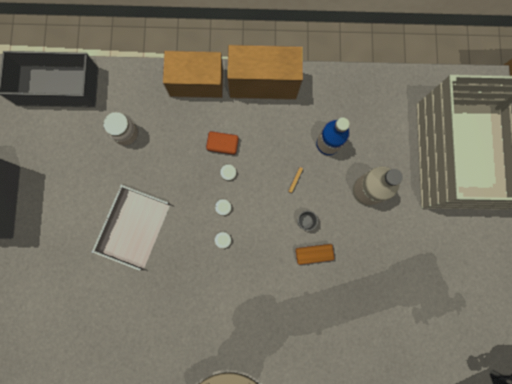

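View pics/scene0.png

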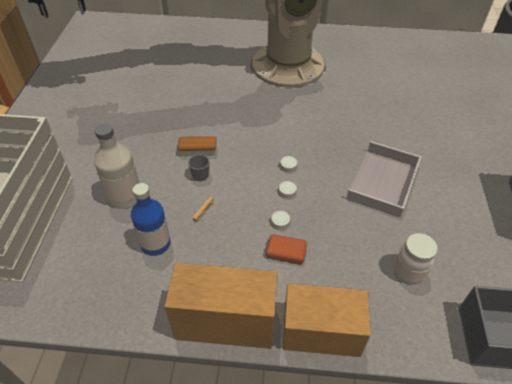

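The top picture shows the tray at about (132,228), with its corners at (123,187), (168,205), (95,250) and (142,268) and its mouth to the right. The tablets are at (228,172), (223,207) and (223,240), and the soap, at (222,143), is close to the far tablet. The scene view agrees. Next I'll work out the tray pose and the tablets in tray coordinates.

```bash
cat > h.py <<'E'
from bench import *
import cv2,numpy as np
def p2w(s,u,v,z):
    P=np.array(s["pose"]);d=P[:3,:3]@np.array([(u-s["cx"])/s["fx"],(v-s["cy"])/s["fy"],1]);o=P[:3,3]
    return (o+d*(z-o[2])/d[2])[:2]
C=np.array([.482,.256]);YAW=np.radians(68.5)
def tray(p):
    c,s=np.cos(YAW),np.sin(YAW);d=np.array(p[:2])-C
    return np.round(1000*np.array([c*d[0]+s*d[1],-s*d[0]+c*d[1]]),0)
def tabs():
    out=[]
    for c in ["top","scene"]:
        snapshot(c);out+=[(c,tray(d["position"]).tolist(),np.round(d["position"],3).tolist(),round(d["conf"],2)) for d in spot_point("tablet0",c)]
    for o in out: print(*o)
def tcp():
    o=get_obs();R=np.array(o["orientation"]);print("t",round(o["time"],1),"tray",tray(o["tool_pos"]),"pos",np.round(o["tool_pos"],3),"yaw",round(np.degrees(np.arctan2(R[1,0],R[0,0])),1),"F",np.round(o["force"],1))
E
python3 - <<'E'
from h import *
s=snapshot("top");im=s["image"][:,:,::-1]
cv2.imwrite("pics/crop1.png",cv2.resize(im[120:290,80:250],None,fx=3.5,fy=3.5,interpolation=cv2.INTER_CUBIC))
E
```

```text
(no output)
```

View pics/crop1.png

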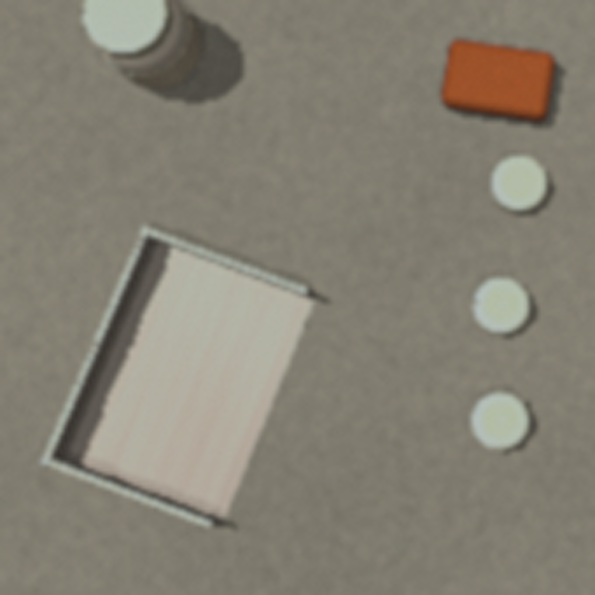

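The crop shows the tops of the tray walls with corners at crop pixels (145,228), (307,291), (43,463) and (212,525). The tablets are at (520,183), (502,306) and (500,421), and the soap's lower right corner is at (545,118).

```bash
python3 - <<'E'
from h import *
s=snapshot("top")
f=lambda u,v,z:p2w(s,80+u/3.5,120+v/3.5,z)
c=[f(*p,.035) for p in [(145,228),(307,291),(43,463),(212,525)]]
x=(c[0]-c[1]+c[2]-c[3]);yw=np.arctan2(x[1],x[0]);ctr=sum(c)/4-.0025*np.array([np.cos(yw),np.sin(yw)])
y=c[2]-c[0]+c[3]-c[1];print(np.round(c,3).tolist(),ctr,np.degrees(yw),np.degrees(np.arctan2(y[1],y[0]))-90,np.linalg.norm(x)/2,np.linalg.norm(y)/2)
for p in [(520,183),(502,306),(500,421)]: q=f(*p,.018);print(q,tray(q))
for p in [(545,118),(443,108),(552,52)]: q=f(*p,.026);print("soap",q,tray(q))
tcp()
E
```

```text
[[0.595, 0.293], [0.548, 0.169], [0.418, 0.358], [0.374, 0.231]] [0.48281077 0.26052617] 70.31031727527187 70.20808093489035 0.13318121170744424 0.1866873189840126
[0.63730808 0.01115775] [-171. -234.]
[0.54101734 0.02282926] [-195. -140.]
[0.45332622 0.02224254] [-228.  -59.]
soap [ 0.68752655 -0.00747919] [-170. -288.]
soap [0.69405335 0.0718673 ] [ -94. -265.]
soap [ 0.74054836 -0.01191497] [-155. -339.]
t 1.1 tray [-897.  -43.] pos [ 0.194 -0.594  0.231] yaw 18.0 F [-0.2 -0.1 -0.9]
```

Plan: set the tool yaw to the tray yaw of 70.3°, so that tool x is tray x and tool y is minus tray y. Tablet a (tray -230,-52) goes straight in, b follows to y≈0, and c goes in last to y≈+48.

```bash
sed -i 's/^C=.*/C=np.array([.482,.258]);YAW=np.radians(70.3)/' h.py
python3 -m pendant '[[[30,-34,0],0],[[30,-34,0],0],[[30,-34,0],0],[[30,-34,0],0],[[30,-34,0],0]]' 0 >/dev/null
python3 -m pendant '[[[30,-34,0],0],[[30,-34,0],0],[[30,-34,0],0],[[30,-34,0],0],[[30,-34,0],0]]' >/dev/null
python3 -m pendant '[[[30,-34,0],0],[[30,-34,0],0],[[30,-34,0],0],[[16,-23,0],0]]' >/dev/null
python3 -m pendant '[[[0,0,0],-0.13],[[0,0,0],-0.13],[[0,0,0],-0.13],[[0,0,0],-0.13],[[0,0,0],-0.13]]' > /dev/null
python3 -m pendant '[[[0,0,30],-0.13],[[0,0,40],-0.13],[[0,0,20],0],[[0,0,0],0]]'
python3 -c "
from h import *
tcp();tabs()"
```

```text
time: 3.4
tool_pos: [0.4335, -0.0263, 0.1389]
orientation: [[0.339, 0.941, -0.005], [0.941, -0.339, 0.001], [-0.001, -0.005, -1.0]]
force: [0.1, 0.4, 0.5]
width: 0.0
gripper_force: 0.0
t 3.4 tray [-284.  -50.] pos [ 0.434 -0.026  0.139] yaw 70.2 F [0.1 0.4 0.5]
top [-179.0, -228.0] [0.636, 0.013, -0.002] 0.5
top [-469.0, -103.0] [0.42, -0.218, -0.002] 0.18
scene [-178.0, -233.0] [0.642, 0.012, 0.001] 0.84
scene [-199.0, -133.0] [0.541, 0.026, 0.0] 0.71
scene [-232.0, -54.0] [0.455, 0.021, -0.001] 0.48
```

```bash
python3 -m pendant '[[[0,0,35],0],[[0,3,35],0],[[0,0,35],0],[[0,0,20],0],[[0,0,7],0]]' |grep -E "pos|force:"
python3 -m pendant '[[[4,0,0],0],[[3,0,0],0],[[3,0,0],0],[[3,0,0],0],[[3,0,0],0]]' |grep -E "pos|force:"
python3 -m pendant '[[[3,0,0],0],[[3,0,0],0],[[3,0,0],0],[[3,0,0],0],[[3,0,0],0]]' |grep -E "pos|force:"
python3 -m pendant '[[[4,0,0],0],[[5,0,0],0],[[6,0,0],0],[[6,0,0],0],[[6,0,0],0]]' |grep -E "pos|force:"
python3 -c "
from h import *
tcp();tabs()
s=snapshot('scene');cv2.imwrite('pics/s2.png',cv2.resize(s['image'][60:260,200:440,::-1],None,fx=3,fy=3))"
```

```text
tool_pos: [0.4382, -0.0275, 0.0086]
force: [-0.7, -0.2, 0.3]
gripper_force: 0.0
tool_pos: [0.4445, -0.0121, 0.01]
force: [-0.4, -0.3, -0.3]
gripper_force: 0.0
tool_pos: [0.449, 0.0019, 0.0093]
force: [-0.2, -0.9, 0.8]
gripper_force: 0.3
tool_pos: [0.4583, 0.0278, 0.0093]
force: [0.2, -0.2, -0.3]
gripper_force: 0.1
t 5.6 tray [-225.  -55.] pos [0.458 0.028 0.009] yaw 70.2 F [ 0.2 -0.2 -0.3]
scene [-174.0, -232.0] [0.642, 0.016, 0.001] 0.66
scene [-191.0, -53.0] [0.468, 0.06, 0.0] 0.56
scene [-200.0, -129.0] [0.536, 0.026, 0.001] 0.47
```

View pics/s2.png

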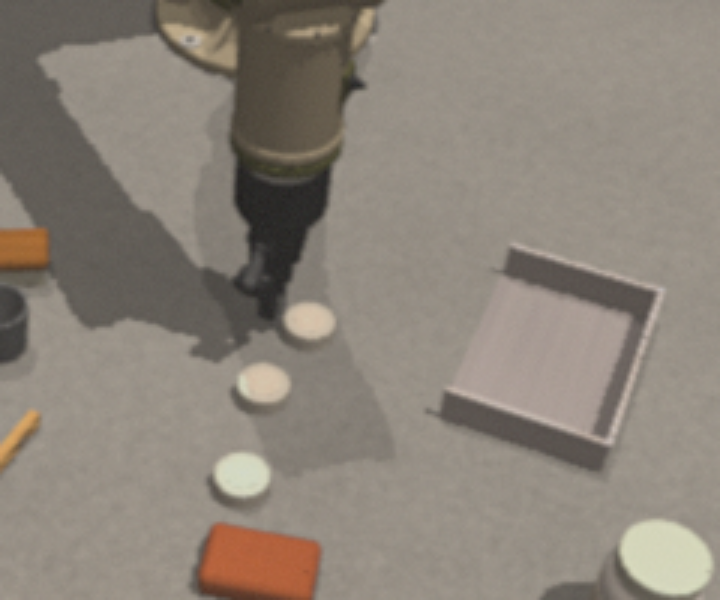

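The picture shows the fingertip pushing tablet a, at (308,323), cleanly clear of b at (263,385). I'll keep going with a slight drift toward the tray's centre.

```bash
python3 -m pendant '[[[7,-0.4,1],0],[[8,-0.4,1],0],[[8,-0.4,0],0],[[8,-0.4,0],0],[[8,-0.4,0],0]]' |grep -E "pos|force:"
python3 -m pendant '[[[8,-0.4,0],0],[[8,-0.4,0],0],[[8,-0.4,0],0],[[8,-0.4,0],0],[[8,-0.4,0],0]]' |grep -E "pos|force:"
python3 -m pendant '[[[8,-0.4,0],0],[[8,-0.4,0],0],[[8,-0.4,0],0],[[7,-0.4,0],0],[[6,-0.4,0],0]]' |grep -E "pos|force:"
python3 -c "
from h import *
tcp();tabs()"
```

```text
tool_pos: [0.4696, 0.0656, 0.0073]
force: [-1.0, -0.3, 0.5]
gripper_force: 0.1
tool_pos: [0.4813, 0.1035, 0.0073]
force: [-0.5, 0.2, 1.0]
gripper_force: 0.1
tool_pos: [0.492, 0.139, 0.0074]
force: [0.0, 0.2, 0.1]
gripper_force: 0.2
t 7.3 tray [-109.  -49.] pos [0.492 0.139 0.007] yaw 70.2 F [0.  0.2 0.1]
top [-178.0, -229.0] [0.638, 0.014, 0.001] 0.67
top [-198.0, -132.0] [0.54, 0.027, -0.002] 0.55
scene [-72.0, -51.0] [0.505, 0.173, 0.001] 0.73
scene [-198.0, -132.0] [0.539, 0.027, 0.001] 0.61
```

```bash
python3 -m pendant '[[[8,-0.4,0],0],[[8,-0.4,0],0],[[8,-0.4,0],0],[[8,-0.4,0],0],[[8,-0.4,0],0]]' |grep -E "pos|force:"
python3 -m pendant '[[[8,0,0],0],[[8,0,0],0],[[8,0,0],0],[[8,0,0],0],[[8,0,0],0]]' |grep -E "pos|force:"
python3 -m pendant '[[[8,0,0],0],[[7,0,0],0],[[6,0,0],0],[[4,0,0],0],[[2,0,0],0]]' |grep -E "pos|force:"
python3 -m pendant '[[[-6,0,0],0],[[-15,0,-20],0],[[-20,0,-40],0],[[-35,15,-40],0],[[-35,30,0],0]]' |grep -E "pos|force:"
python3 -c "
from h import *
tcp();tabs()"
```

```text
tool_pos: [0.5036, 0.1775, 0.0074]
force: [-0.0, -0.5, 0.1]
gripper_force: 0.3
tool_pos: [0.5173, 0.2149, 0.0074]
force: [0.1, -0.6, 0.4]
gripper_force: 0.3
tool_pos: [0.5262, 0.2401, 0.0073]
force: [0.1, -0.2, 0.6]
gripper_force: 0.3
tool_pos: [0.5319, 0.1255, 0.109]
force: [2.0, 0.7, -0.2]
gripper_force: 0.0
t 9.6 tray [-108.  -92.] pos [0.532 0.126 0.109] yaw 70.5 F [ 2.   0.7 -0.2]
top [-199.0, -135.0] [0.542, 0.026, -0.006] 0.71
top [-176.0, -230.0] [0.639, 0.015, -0.0] 0.54
scene [-177.0, -232.0] [0.641, 0.013, 0.003] 0.87
scene [-200.0, -132.0] [0.539, 0.026, 0.001] 0.8
scene [32.0, -49.0] [0.539, 0.272, -0.003] 0.71
```

```bash
python3 -m pendant '[[[-30,30,0],0],[[-30,30,0],0],[[-31,30,10],0],[[0,0,25],0],[[0,0,0],0]]' |grep -E "pos|force:"
python3 -c "
from h import *
tcp()"
python3 -m pendant '[[[0,0,25],0],[[0,0,25],0],[[0,0,12],0],[[0,0,5],0],[[0,0,0],0]]' |grep -E "pos|force:"
python3 -c "
from h import *
tcp()"
```

```text
tool_pos: [0.5818, 0.0071, 0.0648]
force: [-0.1, 1.2, -1.0]
gripper_force: 0.0
t 10.2 tray [-203. -179.] pos [0.582 0.007 0.065] yaw 70.1 F [-0.1  1.2 -1. ]
tool_pos: [0.5842, 0.0086, 0.0017]
force: [0.2, 0.3, 0.0]
gripper_force: 0.0
t 10.8 tray [-200. -180.] pos [0.584 0.009 0.002] yaw 70.3 F [0.2 0.3 0. ]
```

```bash
python3 -m pendant '[[[0,-2,-5],0],[[0,-3,0],0],[[0,-3,0],0],[[0,-3,0],0],[[0,-3,0],0]]' |grep -E "pos|force:"
python3 -m pendant '[[[0,-3,0],0],[[0,-3,0],0],[[0,-4,0],0],[[0,-5,0],0],[[0,-6,0],0]]' |grep -E "pos|force:"
python3 -m pendant '[[[0,-7,0],0],[[0,-7,0],0],[[0,-7,0],0],[[0,-7,0],0],[[0,-7,0],0]]' |grep -E "pos|force:"
python3 -c "
from h import *
tcp();tabs()"
```

```text
tool_pos: [0.5715, 0.0122, 0.007]
force: [1.0, -0.1, 1.0]
gripper_force: 0.9
tool_pos: [0.5516, 0.0194, 0.0068]
force: [1.5, -0.7, 2.9]
gripper_force: 2.0
tool_pos: [0.5183, 0.0314, 0.0067]
force: [2.5, -1.4, 5.2]
gripper_force: 2.6
t 12.2 tray [-201. -111.] pos [0.518 0.031 0.007] yaw 70.2 F [ 2.5 -1.4  5.2]
top [33.0, -48.0] [0.539, 0.273, 0.002] 0.81
top [-179.0, -230.0] [0.638, 0.012, -0.003] 0.46
scene [-175.0, -232.0] [0.642, 0.015, 0.001] 0.84
scene [35.0, -47.0] [0.538, 0.275, -0.002] 0.65
scene [-199.0, -68.0] [0.479, 0.047, 0.0] 0.57
```

The force is creeping up to about 5 N, so the finger's back face seems to bear down on the tablet. I'll back off and push with the flat x face instead.

```bash
python3 -m pendant '[[[0,3,0],0],[[0,8,0],0],[[0,10,-10],0],[[0,10,-20],0],[[0,0,-20],0]]' |grep -E "pos|force:"
python3 -c "
from h import *
tcp();tabs()
s=snapshot('scene');cv2.imwrite('pics/s3.png',cv2.resize(s['image'][60:260,200:440,::-1],None,fx=3,fy=3))"
```

```text
tool_pos: [0.5486, 0.0197, 0.0564]
force: [-0.1, -0.5, -0.1]
gripper_force: 0.0
t 12.9 tray [-202. -143.] pos [0.549 0.02  0.056] yaw 70.1 F [-0.1 -0.5 -0.1]
top [31.0, -50.0] [0.54, 0.27, -0.001] 0.66
scene [127.0, -232.0] [0.743, 0.299, 0.0] 0.74
scene [32.0, -50.0] [0.54, 0.272, 0.002] 0.73
scene [-176.0, -232.0] [0.642, 0.014, -0.0] 0.73
scene [-201.0, -72.0] [0.482, 0.045, 0.002] 0.6
scene [-421.0, -174.0] [0.504, -0.196, 0.0] 0.15
```

View pics/s3.png

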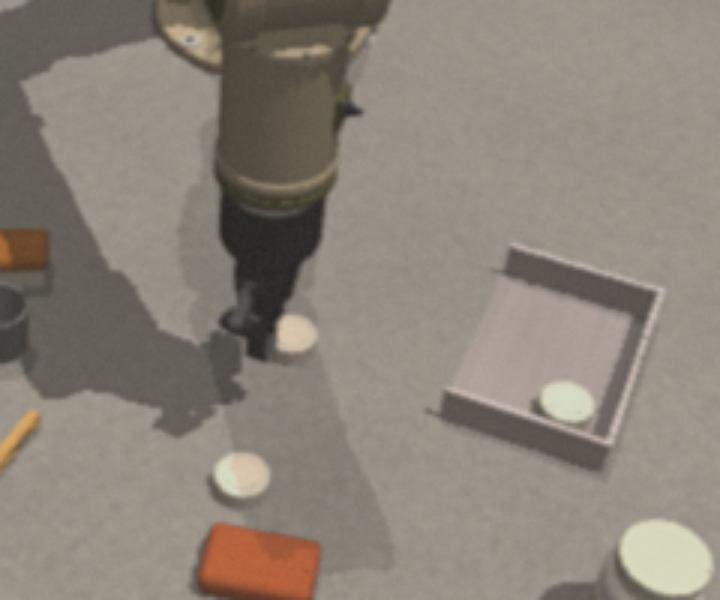

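Tablet a is inside the tray at (567,402), and b is intact at (293,335). I'll turn the tool 19.4° (roll -0.34) and push b diagonally to tray (20,8).

```bash
python3 -m pendant '[[[-23,-28,0],0],[[-23,-28,0],0],[[0,0,0],-0.12],[[0,0,0],-0.12],[[0,0,0],-0.10]]' |grep -E "pos|force:"
python3 -m pendant '[[[0,0,25],0],[[0,0,16],0],[[0,0,7],0],[[0,0,0],0]]' |grep -E "pos|force:"
python3 -c "
from h import *
tcp();tabs()"
```

```text
tool_pos: [0.4785, -0.0039, 0.0556]
force: [-0.2, 0.6, -0.0]
gripper_force: 0.0
tool_pos: [0.4782, -0.0035, 0.0071]
force: [0.5, -0.1, -0.0]
gripper_force: 0.0
t 14.1 tray [-247.  -85.] pos [ 0.478 -0.003  0.007] yaw 89.7 F [ 0.5 -0.1 -0. ]
top [32.0, -52.0] [0.542, 0.271, 0.002] 0.74
top [-177.0, -229.0] [0.638, 0.014, -0.003] 0.54
scene [-177.0, -230.0] [0.639, 0.014, 0.001] 0.81
scene [31.0, -46.0] [0.536, 0.271, -0.001] 0.74
scene [-198.0, -69.0] [0.48, 0.048, 0.0] 0.69
```

```bash
python3 -m pendant '[[[3,0,0],0],[[3,0,0],0],[[3,0,0],0],[[3,0,0],0],[[3,0,0],0]]' |grep -E "pos|force:"
python3 -m pendant '[[[3,0,0],0],[[3,0,0],0],[[4,0,0],0],[[5,0,0],0],[[6,0,0],0]]' |grep -E "pos|force:"
python3 -m pendant '[[[7,0,0],0],[[8,0,0],0],[[8,0,0],0],[[8,0,0],0],[[8,0,0],0]]' |grep -E "pos|force:"
python3 -m pendant '[[[8,0,0],0],[[8,0,0],0],[[8,0,0],0],[[8,0,0],0],[[8,0,0],0]]' |grep -E "pos|force:"
python3 -c "
from h import *
tcp();tabs()"
```

```text
tool_pos: [0.4796, 0.0118, 0.0086]
force: [-0.7, -0.3, -1.3]
gripper_force: 0.0
tool_pos: [0.4797, 0.0328, 0.0086]
force: [0.3, 0.2, 0.7]
gripper_force: 0.2
tool_pos: [0.4799, 0.0722, 0.0085]
force: [-0.3, -0.4, 0.0]
gripper_force: 0.2
tool_pos: [0.4802, 0.112, 0.0085]
force: [-0.3, -0.4, -0.1]
gripper_force: 0.2
t 16.3 tray [-138.  -47.] pos [0.48  0.112 0.009] yaw 89.7 F [-0.3 -0.4 -0.1]
top [-177.0, -229.0] [0.638, 0.014, -0.002] 0.46
top [35.0, -50.0] [0.541, 0.274, 0.001] 0.41
scene [-356.0, -277.0] [0.623, -0.17, -0.001] 0.7
scene [35.0, -51.0] [0.542, 0.274, 0.002] 0.61
scene [-105.0, -40.0] [0.484, 0.146, -0.0] 0.56
scene [-175.0, -231.0] [0.641, 0.015, 0.002] 0.53
```

```bash
python3 -m pendant '[[[8,-0.3,0],0],[[8,-0.3,0],0],[[8,-0.3,0],0],[[8,-0.3,0],0],[[8,-0.3,0],0]]' |grep -E "pos|force:"
python3 -m pendant '[[[8,-0.3,0],0],[[8,-0.3,0],0],[[8,-0.3,0],0],[[8,-0.3,0],0],[[8,-0.3,0],0]]' |grep -E "pos|force:"
python3 -m pendant '[[[8,0,0],0],[[8,0,0],0],[[8,0,0],0],[[8,0,0],0],[[8,0,0],0]]' |grep -E "pos|force:"
python3 -m pendant '[[[5,0,0],0],[[3,0,0],0],[[-6,0,0],0],[[-20,0,-25],0],[[-20,0,-40],0]]' |grep -E "pos|force:"
python3 -m pendant '[[[-30,15,-30],0],[[-35,25,0],0],[[-35,30,0],0],[[-35,30,0],0],[[-30,30,0],0]]' |grep -E "pos|force:"
python3 -m pendant '[[[-30,30,0],0],[[0,0,0],-0.13],[[0,0,0],-0.13],[[0,0,0],-0.13],[[0,0,0],-0.13]]' |grep -E "pos|force:"
python3 -c "
from h import *
tcp();tabs()
R=np.array(get_obs()['orientation']);print(R.T@(np.array([.666,-.032,.008])-get_obs()['tool_pos']))"
```

```text
tool_pos: [0.4789, 0.1523, 0.0086]
force: [0.8, 0.2, -0.5]
gripper_force: 0.1
tool_pos: [0.4776, 0.1921, 0.0086]
force: [-0.2, -0.7, -1.0]
gripper_force: 0.1
tool_pos: [0.4779, 0.2321, 0.0086]
force: [-0.1, -0.3, 0.6]
gripper_force: 0.2
tool_pos: [0.4757, 0.1915, 0.0719]
force: [1.5, -1.2, 1.2]
gripper_force: 0.0
tool_pos: [0.6075, 0.0238, 0.1036]
force: [-0.1, 0.4, 0.2]
gripper_force: 0.0
tool_pos: [0.6362, -0.0037, 0.1032]
force: [-0.3, -0.9, -0.6]
gripper_force: 0.0
t 19.5 tray [-194. -233.] pos [ 0.636 -0.004  0.103] yaw 119.7 F [-0.3 -0.9 -0.6]
top [30.0, -50.0] [0.539, 0.27, 0.0] 0.73
top [17.0, 3.0] [0.485, 0.275, -0.003] 0.58
scene [16.0, 8.0] [0.479, 0.276, -0.001] 0.73
scene [32.0, -46.0] [0.536, 0.272, -0.001] 0.59
scene [-177.0, -232.0] [0.641, 0.014, 0.004] 0.51
[-0.03953127  0.0119783   0.09537842]
```

```bash
python3 -m pendant '[[[-20,6,10],0],[[-20,6,30],0],[[0,0,30],0],[[0,0,19],0],[[0,0,6],0]]' |grep -E "pos|force:"
python3 -c "
from h import *
tcp()
s=snapshot('scene');cv2.imwrite('pics/s4.png',cv2.resize(s['image'][60:260,200:440,::-1],None,fx=3,fy=3))"
```

```text
tool_pos: [0.6648, -0.032, 0.0057]
force: [-0.1, -0.3, 0.5]
gripper_force: 0.0
t 20.2 tray [-211. -270.] pos [ 0.665 -0.032  0.006] yaw 119.3 F [-0.1 -0.3  0.5]
```

View pics/s4.png

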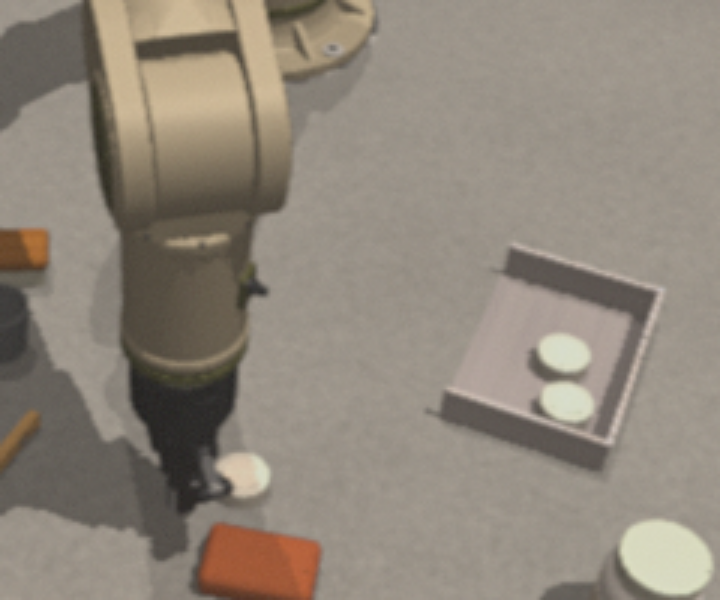

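Two tablets are in the tray, at (565,355) and (567,402). The fingertips stand behind c, which is at (242,475), clear of the soap.

```bash
python3 -m pendant '[[[4,0,-2],0],[[3,0,0],0],[[3,0,0],0],[[3,0,0],0],[[3,0,0],0]]' |grep -E "pos|force:"
python3 -m pendant '[[[3,0,0],0],[[3,0,0],0],[[3,0,0],0],[[4,0,0],0],[[5,0,0],0]]' |grep -E "pos|force:"
python3 -m pendant '[[[6,0,0],0],[[7,0,0],0],[[7,0,0],0],[[7,0,0],0],[[7,0,0],0]]' |grep -E "pos|force:"
python3 -m pendant '[[[7,0,0],0],[[6,0,0],0],[[5,0,0],0],[[3,0,0],0]]' |grep -E "pos|force:"
python3 -m pendant '[[[-6,0,0],0],[[-15,0,-10],0],[[-5,0,-30],0],[[0,0,-10],0],[[0,0,0],0]]' |grep -E "pos|force:"
python3 -c "
from h import *
tcp();tabs()"
```

```text
tool_pos: [0.6589, -0.0172, 0.0111]
force: [-0.5, 0.5, -0.2]
gripper_force: 0.0
tool_pos: [0.6498, -0.0018, 0.0105]
force: [0.3, 0.6, 1.2]
gripper_force: 0.2
tool_pos: [0.6328, 0.0284, 0.0105]
force: [-0.2, 0.5, 0.4]
gripper_force: 0.1
tool_pos: [0.6226, 0.0466, 0.0106]
force: [-0.0, 0.6, -0.6]
gripper_force: 0.1
tool_pos: [0.6377, 0.0223, 0.0631]
force: [-0.5, -0.4, -0.3]
gripper_force: 0.0
t 22.6 tray [-169. -226.] pos [0.638 0.022 0.063] yaw 119.3 F [-0.5 -0.4 -0.3]
top [-470.0, -103.0] [0.421, -0.219, -0.002] 0.74
top [30.0, -51.0] [0.54, 0.269, -0.0] 0.72
top [15.0, 4.0] [0.483, 0.274, -0.002] 0.59
top [-131.0, -176.0] [0.604, 0.075, -0.003] 0.37
scene [31.0, -51.0] [0.54, 0.27, 0.004] 0.78
scene [-131.0, -178.0] [0.606, 0.074, -0.0] 0.68
scene [15.0, 10.0] [0.478, 0.276, 0.002] 0.67
```

```bash
python3 -m pendant '[[[0,0,0],-0.14],[[0,0,0],-0.14],[[0,0,0],-0.14],[[0,0,0],-0.14],[[0,0,0],-0.14]]' |grep -E "pos|force:"
python3 -m pendant '[[[0,18,0],-0.015],[[0,20,0],0],[[0,0,30],0],[[0,0,18],0],[[0,0,6],0]]' |grep -E "pos|force:"
python3 -m pendant '[[[0,0,0],0]]' |grep -E "pos|force:"
python3 -c "
from h import *
tcp()"
```

```text
tool_pos: [0.6349, 0.0235, 0.0593]
force: [0.1, -0.0, -0.0]
gripper_force: 0.0
tool_pos: [0.6463, 0.0581, 0.0028]
force: [-0.0, -0.5, 0.6]
gripper_force: 0.0
tool_pos: [0.6475, 0.0582, 0.0048]
force: [-0.4, 0.3, -0.1]
gripper_force: 0.0
t 23.9 tray [-132. -223.] pos [0.647 0.058 0.005] yaw 160.4 F [-0.4  0.3 -0.1]
```

```bash
python3 -m pendant '[[[3,0,-3],0],[[3,0,0],0],[[3,0,0],0],[[3,0,0],0],[[3,0,0],0]]' |grep -E "pos|force:"
python3 -m pendant '[[[4,0,0],0],[[5,0,0],0],[[6,0,0],0],[[7,0,0],0],[[8,0,0],0]]' |grep -E "pos|force:"
python3 -m pendant '[[[8,0,0],0],[[8,0,0],0],[[8,0,0],0],[[8,0,0],0],[[8,0,0],0]]' |grep -E "pos|force:"
python3 -c "
from h import *
tcp();tabs()"
```

```text
tool_pos: [0.6344, 0.0642, 0.01]
force: [1.1, -0.1, 0.7]
gripper_force: 0.2
tool_pos: [0.6057, 0.0744, 0.0095]
force: [1.0, 0.4, -0.4]
gripper_force: 0.2
tool_pos: [0.5679, 0.0878, 0.0095]
force: [-0.0, -0.4, -0.2]
gripper_force: 0.1
t 25.4 tray [-131. -138.] pos [0.568 0.088 0.01 ] yaw 160.4 F [-0.  -0.4 -0.2]
top [14.0, 3.0] [0.484, 0.272, -0.003] 0.7
top [30.0, -48.0] [0.538, 0.27, -0.001] 0.52
scene [14.0, 8.0] [0.479, 0.274, 0.001] 0.81
scene [34.0, -50.0] [0.54, 0.273, -0.002] 0.75
scene [-130.0, -103.0] [0.535, 0.1, 0.004] 0.4
```

```bash
python3 -m pendant '[[[8,0,0],0],[[8,0,0],0],[[8,0,0],0],[[8,0,0],0],[[8,0,0],0]]' |grep -E "pos|force:"
python3 -m pendant '[[[8,0,0],0],[[8,0,0],0],[[8,0,0],0],[[8,0,0],0],[[8,0,0],0]]' |grep -E "pos|force:"
python3 -m pendant '[[[8,0,0],0],[[8,0,0],0],[[7,0,0],0],[[6,0,0],0],[[4,0,0],0]]' |grep -E "pos|force:"
python3 -m pendant '[[[-6,0,0],0],[[-15,0,-10],0],[[-5,-10,-30],0],[[0,-25,-10],0],[[0,-25,0],0]]' |grep -E "pos|force:"
python3 -m pendant '[[[0,0,0],0.14],[[0,0,0],0.14],[[0,0,0],0.14],[[0,0,0],0.14],[[0,0,0],0.14]]' |grep -E "pos|force:"
python3 -c "
from h import *
tcp();tabs()"
```

```text
tool_pos: [0.53, 0.1013, 0.0095]
force: [-0.1, -0.4, -0.3]
gripper_force: 0.1
tool_pos: [0.4926, 0.1146, 0.0096]
force: [-0.4, 0.0, 0.3]
gripper_force: 0.1
tool_pos: [0.4616, 0.1257, 0.0096]
force: [0.4, 0.2, 0.1]
gripper_force: 0.1
tool_pos: [0.4684, 0.06, 0.0613]
force: [-0.1, -0.3, -0.5]
gripper_force: 0.0
tool_pos: [0.4672, 0.0598, 0.0597]
force: [-0.7, 0.1, 0.3]
gripper_force: 0.0
t 28.1 tray [-192.  -53.] pos [0.467 0.06  0.06 ] yaw 119.9 F [-0.7  0.1  0.3]
top [17.0, 5.0] [0.483, 0.276, -0.005] 0.77
top [33.0, -50.0] [0.54, 0.272, 0.0] 0.68
scene [15.0, 6.0] [0.482, 0.274, 0.0] 0.76
scene [-131.0, 5.0] [0.433, 0.137, 0.001] 0.61
scene [33.0, -46.0] [0.536, 0.274, -0.001] 0.51
```

```bash
python3 -m pendant '[[[0,0,0],0.14],[[0,0,0],0.13],[[0,0,0],0.13],[[0,0,0],0.13],[[0,-18,0],0]]' |grep -E "pos|force:"
python3 -m pendant '[[[12,-18,0],0],[[15,0,10],0],[[0,0,25],0],[[0,0,12],0],[[0,0,5],0]]' |grep -E "pos|force:"
python3 -m pendant '[[[0,0,0],0]]' |grep -E "pos|force:"
python3 -c "
from h import *
tcp();tabs()"
```

```text
tool_pos: [0.4502, 0.0603, 0.0599]
force: [0.2, 0.3, 0.6]
gripper_force: 0.0
tool_pos: [0.4297, 0.0869, 0.0063]
force: [0.8, 0.8, -0.1]
gripper_force: 0.0
tool_pos: [0.4302, 0.087, 0.0071]
force: [0.2, 0.0, 0.7]
gripper_force: 0.0
t 29.4 tray [-178.   -9.] pos [0.43  0.087 0.007] yaw 90.0 F [0.2 0.  0.7]
top [13.0, 4.0] [0.482, 0.272, -0.002] 0.48
scene [-131.0, 4.0] [0.434, 0.136, -0.001] 0.73
scene [16.0, 8.0] [0.48, 0.275, 0.0] 0.62
scene [33.0, -48.0] [0.538, 0.273, -0.001] 0.54
```

```bash
python3 -m pendant '[[[4,0,0],0],[[3,0,0],0],[[3,0,0],0],[[3,0,0],0],[[3,0,0],0]]' |grep -E "pos|force:"
python3 -m pendant '[[[3,0,0],0],[[3,0,0],0],[[4,0,0],0],[[6,0,0],0],[[7,0,0],0]]' |grep -E "pos|force:"
python3 -m pendant '[[[8,0,0],0],[[8,0,0],0],[[8,0,0],0],[[8,0,0],0],[[8,0,0],0]]' |grep -E "pos|force:"
python3 -c "
from h import *
tcp();tabs()"
```

```text
tool_pos: [0.4305, 0.1036, 0.0076]
force: [0.5, 0.5, -0.1]
gripper_force: 0.1
tool_pos: [0.4306, 0.1267, 0.0075]
force: [0.4, 0.6, 0.3]
gripper_force: 0.1
tool_pos: [0.4305, 0.167, 0.0076]
force: [-0.8, 0.1, 0.4]
gripper_force: 0.1
t 31.1 tray [-103.   18.] pos [0.431 0.167 0.008] yaw 90.0 F [-0.8  0.1  0.4]
top [35.0, -51.0] [0.542, 0.274, 0.001] 0.49
scene [-73.0, 25.0] [0.434, 0.198, 0.0] 0.68
scene [34.0, -48.0] [0.538, 0.274, -0.003] 0.55
scene [15.0, 9.0] [0.479, 0.275, 0.002] 0.49
```

```bash
python3 -m pendant '[[[8,0,0],0],[[8,0,0],0],[[8,0,0],0],[[8,0,0],0],[[8,0,0],0]]' |grep -E "pos|force:"
python3 -m pendant '[[[8,0,0],0],[[8,0,0],0],[[8,0,0],0],[[7,0,0],0],[[6,0,0],0]]' |grep -E "pos|force:"
python3 -m pendant '[[[4,0,0],0],[[3,0,0],0],[[2,0,0],0],[[-6,0,0],0],[[-15,0,-10],0]]' |grep -E "pos|force:"
python3 -m pendant '[[[-20,0,-30],0],[[-30,0,-40],0],[[-35,0,-30],0],[[-40,0,-20],0],[[-40,0,0],0]]' |grep -E "pos|force:"
python3 -m pendant '[[[-40,0,0],0],[[-40,0,0],0],[[0,0,0],0]]' |grep -E "pos|force:"
python3 -c "
from h import *
tcp();tabs()
s=snapshot('top');cv2.imwrite('pics/end.png',cv2.resize(s['image'][:,:,::-1],(800,600)))"
```

```text
tool_pos: [0.4306, 0.2071, 0.0076]
force: [-1.1, -0.4, -0.1]
gripper_force: 0.2
tool_pos: [0.4306, 0.244, 0.0076]
force: [0.0, -0.8, 0.4]
gripper_force: 0.2
tool_pos: [0.4296, 0.2314, 0.0168]
force: [0.1, -0.3, -0.4]
gripper_force: 0.0
tool_pos: [0.432, 0.0646, 0.1405]
force: [0.1, -0.7, -0.4]
gripper_force: 0.0
tool_pos: [0.4297, -0.0202, 0.1373]
force: [0.0, -0.3, 0.0]
gripper_force: 0.0
t 33.6 tray [-280.  -45.] pos [ 0.43  -0.02   0.137] yaw 89.4 F [ 0.  -0.3  0. ]
top [13.0, 5.0] [0.482, 0.272, -0.005] 0.79
top [9.0, 58.0] [0.43, 0.286, -0.001] 0.74
top [30.0, -53.0] [0.542, 0.268, -0.0] 0.61
scene [7.0, 60.0] [0.428, 0.285, 0.003] 0.78
scene [32.0, -48.0] [0.538, 0.272, 0.0] 0.71
scene [17.0, 6.0] [0.482, 0.276, -0.001] 0.67
```

View pics/end.png

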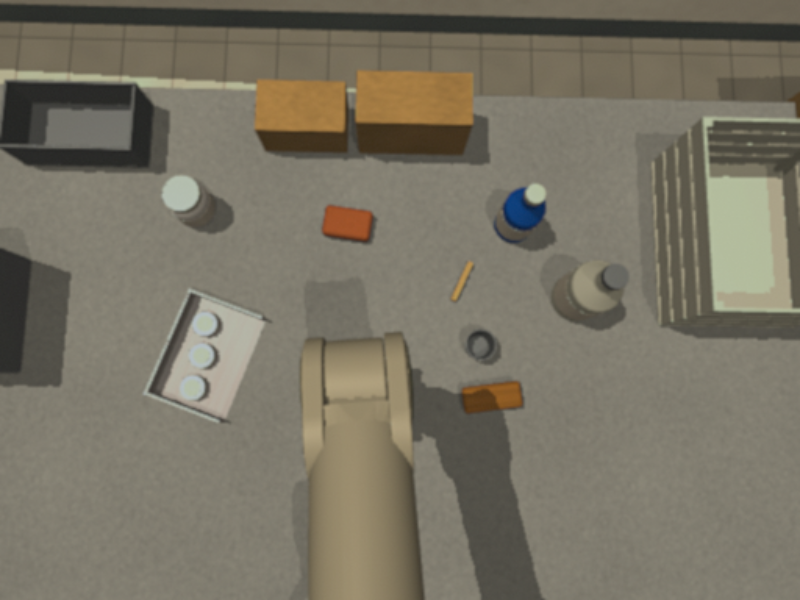

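All three tablets, at (205,323), (202,356) and (193,388), lie flat and fully inside the tray. The cup, peg and soap are where they were, and the arm is clear.

```bash
python3 -c "
from bench import *
print(finish_job())"
```

```text
the job is handed in; nothing more can be done
None
```

All three tablets lie flat and fully inside the catch tray, nothing else on the table was visibly moved, and the job was handed in at about 34 s; the result of the judging was not shown.

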